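# Load the two key-machine spindles in order

### The job

Load the two spindles for the key machine. On the red-based spindle put the copper collar first, the gold toothed cutter on top of it and the black ribbed knob last, as a cap; on the yellow-based spindle put the steel flange first and the green grinding stone on top of it. Every part must end fully down and flat on the one below; leave the glass jar with its funnel and the white porcelain drawer pull where they stand.

Things in the scene. Friction and masses are not known exactly. Their poses are not given: they have to be found in the camera images.
- red_spindle: Fixed spindle: round red base 76 mm across and 12 mm high with an upright steel post 12 mm thick at its centre, its top at 56 mm above the shelf (44 mm above the base), the last 8 mm tapered to 4 mm. Origin: centre of the base's underside, on the post's axis; z up.
- yellow_spindle: Fixed spindle, the same shape and sizes as the red one but with a yellow base. Origin: centre of the base's underside, on the post's axis; z up.
- collar: Loose plain copper ring lying flat on the shelf, 38 mm across, 18 mm high, centre hole 24 mm right through, about 0.11 kg. Origin: centre of its underside, z up.
- cutter: Loose gold-coloured toothed cutter wheel lying flat on the shelf, 54 mm across (57 mm over the teeth, which are only for show: fingers close on 54 mm), 14 mm thick, centre hole 24 mm right through, about 0.2 kg. Origin: centre of its underside, z up.
- knob: Loose round black ribbed knob standing on the shelf, open side down, 44 mm across, 26 mm high; a blind hole 24 mm wide and 18 mm deep in its underside, closed flat top; about 0.07 kg. With collar and cutter below it, the post reaches 12 mm into it. Origin: centre of its underside, z up.
- flange: Loose bright steel flange ring lying flat on the shelf, 48 mm across, 16 mm thick, centre hole 24 mm right through, about 0.17 kg. Origin: centre of its underside, z up.
- stone: Loose green grinding stone wheel lying flat on the shelf, 60 mm across, 18 mm thick, centre hole 24 mm right through, about 0.1 kg. Origin: centre of its underside, z up.
- jar: Bystander: glass jar 80 mm across with a tin funnel in its mouth, 145 mm tall in all, standing by itself to the right (-y) of the parts. Origin: centre of its underside.
- pull: Bystander: white porcelain drawer pull, 32 mm across, 28 mm tall, standing amid the parts, between a nearer and a farther row in which parts and spindles lie; the fingers have at least 25 mm of room beside every part and spindle along the shelf (world y), less along x. Origin: centre of its underside.
Things that resemble listed ones, but are neither listed nor needed, are in the scene too. There is more than one size of the collar; the job needs the smaller. What is shaped like the cutter but pink is not meant.

How it is judged:
By the outcome, as a careful person would: the job done as asked, in the order asked, and still so for the second after the job is handed in, with the robot touching nothing.
It also fails if it takes over 120 s, if anything falls off the work surface, if the arm or the gripper's body presses on something with over 40 N, if the wrist force passes 120 N, or if a joint passes its speed limit or range.

### The arm

A 6-joint arm with a two-finger parallel gripper is mounted at the origin on the work surface. World frame = base frame: x ahead of the robot, y to its left, z up, the work surface at z = 0. Lengths are in m, angles in rad, forces in N, time in s.
With the tool pointing down it reaches from about 0.375 to 0.9 m from the base axis. Payload 3.1 kg.
Tool frame: the origin (TCP) lies at the very end of the fingers, on their centre line; the grasp point (between the pads) lies 19 mm behind it; z points along the fingers, y is the line along which they close (so a half turn about z gives the same grasp; the last joint's range is limited). The gripper opens to 85 mm and grips with 20 to 120 N. Pads are 22 mm wide; open, the fingers measure 114 mm over their backs; the gripper's body (76 mm by 85 mm) begins 54 mm behind the grasp point. The pads swing forward as they close: fully open they stand 13 mm farther back than shut.
Start: joints at [0.998, 0.527, 1.433, -0, 1.181, -0.178], TCP at [0.24, 0.577, 0.231] pointing down, gripper open.
Joint ranges: [-3.08, 3.08], [-0.75, 2.2], [0.22, 2.44], [-1.43, 4.57], [0, 2.65], [-2.85, 2.85]. Speed limits (rad/s): [2.79, 2.79, 3.14, 3.14, 3.14, 3.14].

### API

Orientations are given as a unit quaternion [x, y, z, w].
In Python, from cell import status, vision, ctrl gives the robot as it stands.
- The arm moves only by the shell command python3 -m pendant 'ROWS' [FORCE]. ROWS is JSON, a list of rows, each a list of 3 entries, a list of its own where there are three numbers: the shift along the tool's x, y, z in units of 25 mm (1.0 is 25 mm), then the turn, a rotation vector about the tool's x, y, z in degrees, then the finger opening in mm, from 0 to 85.4. In form: [[[x, y, z], [wx, wy, wz], grip], ...]. A call has 1 to 12 rows; each row is the pose to reach, as a shift and turn from the pose commanded when the call began, along the tool's axes at that moment; what a row does not reach only later rows make up. A row lasts 1/12 s, in which the tool goes at most 41.7 mm and 7.16 degrees, less where a joint would pass 70% of its speed; a pose out of reach is approached as far as the arm can. A call with a gripper value outside its range is refused whole. The fingers move at their own pace and stop on an object; FORCE is the grip in N (left out, the last holds). Time passes only in rows, so rows that repeat a pose let the fingers close. It gives the time, the measured TCP pose, the force, the opening and the grip force at its end, in the units of the state.
- status.get_obs(): the state, without advancing time (a new reading comes with each control period).
- vision.capture(name): name is "side" or "top" or "wrist"; returns (picture, depth): 420x560x3 uint8, red, green, blue; 420x560 float32, m along the optical axis (not along the pixel's ray), 0 where there is no reading.
- vision.camera_info(name): a dict with "intrinsics" (3x3 intrinsics, pixels), "k1" (the pictures are not rectified: a ray, as slopes to the right and down, at radius r is drawn at 1 + k1 r^2 times it, then the intrinsics apply), "origin" and "attitude" of the camera in the world; the wrist camera has in their place "mount" (4x4, takes a point from camera to tool coordinates, whose origin is the TCP and whose axes are the flange's). Camera axes: x right, y down, z forward; pixel columns grow to the right and rows downward; lengths in m; the calibration is good to about 2 mm. A picture is of the moment at which its call begins: read the wrist's pose just before it. camera_info takes no time and is no camera call.
- ctrl.job_done(): hands the job in; it is judged then, once.
The state is a dict: "clock": time; "joint_positions": joint angles; "joint_vel": joint speeds; "tau": joint torques, N m; "tcp_pos": TCP position; "ee_rot": TCP orientation; "force": force on the tool from outside, world axes, zero at the start; "moment": the same for the moment, N m; "opening": finger opening in m; "grasp_force": force on a finger pad.
Only numpy, scipy, OpenCV 4.12 (cv2) and the standard library are available. Lean on these libraries where they do the work, as an engineer would, in place of code of your own. Each camera call takes 0.05 s, during which the arm holds its last target. There are 200 camera calls.

## Working session

There is one attempt and no reset: what is moved stays moved. The work goes in short steps, Python scripts to look and compute and a shell command to move; the robot and the scene stay as the last step left them, time stands still between calls to the robot, and variables do not carry over. Pictures are saved under pics/ and viewed, at most 14 in all, crops included, and the job is handed in when it is done.

```bash
mkdir -p pics; ls; python3 - <<'E'
from cell import status, vision
import cv2
print(status.get_obs())
for n in ("top","side"):
    p,d=vision.capture(n); cv2.imwrite(f"pics/{n}0.png",p[:,:,::-1]); 
    import numpy as np; np.savez(f"{n}0.npz",p=p,d=d)
for n in ("top","side","wrist"): print(n,vision.camera_info(n))
E
```

```text
pics
{'clock': 0.0, 'joint_positions': array([ 9.97478585e-01,  5.28471743e-01,  1.43391228e+00,  2.27127935e-06,
        1.18141721e+00, -1.78525279e-01]), 'joint_vel': array([-9.21132608e-04, -6.99272623e-04,  2.29753989e-03,  1.46347959e-03,
        2.77448481e-04, -3.33738333e-05]), 'tau': array([ 1.64244211e-04, -4.42358673e+01, -1.78025061e+01, -2.98078185e-04,
        8.52419558e-03,  2.66249849e-07]), 'tcp_pos': array([0.23997162, 0.57630785, 0.23032704]), 'ee_rot': array([ 1.96117098e-01,  9.80579861e-01, -1.02678778e-03, -4.06393148e-04]), 'force': array([-0.48740361, -0.22544388,  0.84135928]), 'moment': array([-0.00458745, -0.05352886, -0.03214004]), 'grasp_force': 0.0, 'opening': 0.0853270634715061}
top {'intrinsics': array([[430.69319778,   0.        , 273.44356096],
       [  0.        , 430.69319778, 209.23265757],
       [  0.        ,   0.        ,   1.        ]]), 'k1': 0.011075808862454914, 'origin': array([ 0.52930073, -0.08388194,  0.89458907]), 'attitude': array([-0.70074908,  0.71278002, -0.00904104,  0.02852408])}
side {'intrinsics': array([[391.40322782,   0.        , 272.83148546],
       [  0.        , 391.40322782, 203.22889774],
       [  0.        ,   0.        ,   1.        ]]), 'k1': -0.043692682856309784, 'origin': array([0.53960629, 0.64627188, 0.67040462]), 'attitude': array([-0.01576008,  0.9143177 , -0.40442661,  0.01462461])}
wrist {'intrinsics': array([[345.32178298,   0.        , 281.59006837],
       [  0.        , 345.32178298, 209.96305856],
       [  0.        ,   0.        ,   1.        ]]), 'k1': -0.04442416413476521, 'mount': array([[ 6.65633894e-04, -9.56356083e-01, -2.92203012e-01,
         7.43704192e-02],
       [ 9.99999316e-01,  9.17554063e-04, -7.25095096e-04,
         3.91899605e-04],
       [ 9.61561166e-04, -2.92202330e-01,  9.56356039e-01,
        -1.43052234e-01],
       [ 0.00000000e+00,  0.00000000e+00,  0.00000000e+00,
         1.00000000e+00]])}
```

View pics/top0.png

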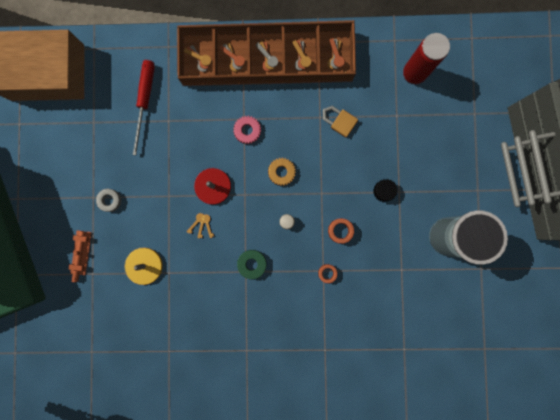

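View pics/side0.png

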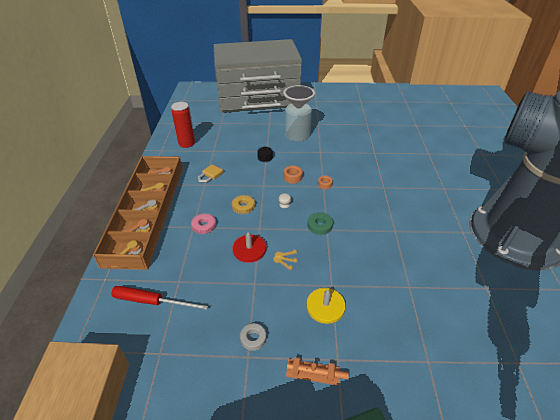

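The top view shows the red spindle at (212,187), yellow spindle (143,266), steel flange (107,200), gold cutter (281,171), knob (385,190), small collar (328,273), stone (252,264), pull (287,222), large collar (342,231) and pink cutter (247,130). The side view agrees.

```bash
cat > h.py <<'E'
import numpy as np, cv2
from scipy.spatial.transform import Rotation as R
from scipy.optimize import least_squares
from cell import status, vision
def cloud(n,d,obs=None):
    """world point per pixel (420x560x3) from a depth picture"""
    c=vision.camera_info(n); k=c["intrinsics"]
    v,u=np.mgrid[0:420,0:560]
    xd=np.stack([(u-k[0,2])/k[0,0],(v-k[1,2])/k[1,1]],-1); x=xd.copy()
    for _ in range(8): x=xd/(1+c["k1"]*(x**2).sum(-1,keepdims=True))
    P=np.dstack([x,np.ones(d.shape)])*d[...,None]
    if n=="wrist":
        m=c["mount"]; P=P@m[:3,:3].T+m[:3,3]
        return P@R.from_quat(obs["ee_rot"]).as_matrix().T+obs["tcp_pos"]
    return P@R.from_quat(c["attitude"]).as_matrix().T+c["origin"]
def circ(xy,r):
    """centre of the circle of radius r enclosing disc points"""
    hull=cv2.convexHull(xy.astype(np.float32))[:,0]
    s=least_squares(lambda c:np.hypot(*(hull-c).T)-r,hull.mean(0),loss="soft_l1",f_scale=.001)
    return s.x, np.abs(s.fun).mean()
E
python3 - <<'E'
from h import *
f=np.load("top0.npz"); W=cloud("top",f["d"])
print("table z",[np.round(W[v,u],4) for v,u in ((300,300),(150,200),(230,390))])
for n,u,v,h,r in [("red",212,187,12,38),("yellow",143,266,12,38),("flange",107,200,16,24),("cutter",281,171,14,27.7),("knob",385,190,26,22),("collar",328,273,18,19),("bigcollar",342,231,18,0),("stone",252,264,18,30),("pull",287,222,28,16),("jar",475,240,145,40),("pink",247,130,14,28)]:
    s=np.s_[max(v-40,0):v+40,max(0,u-40):u+40]; w=W[s].reshape(-1,3)
    c0=W[v,u,:2] if f["d"][v,u]>0 else 0
    px=np.mgrid[0:W[s].shape[0],0:W[s].shape[1]].reshape(2,-1).T
    m=(abs(w[:,2]-h/1e3)<.004)
    lab=cv2.connectedComponents(m.reshape(W[s].shape[:2]).astype(np.uint8))
    L=lab[1].ravel(); k=np.bincount(L)[1:].argmax()+1 if lab[0]>1 else 0
    q=w[L==k]
    print(n,len(q),"z",q[:,2].mean().round(4),"mid",((q.max(0)+q.min(0))/2)[:2].round(4),"size",np.ptp(q,0)[:2].round(4),"fit",*(circ(q[:,:2],r/1e3) if r else []))
E
```

```text
table z [array([ 3.895e-01, -1.111e-01, -3.000e-04]), array([ 0.7052,  0.0935, -0.0024]), array([ 0.53  , -0.2993, -0.0019])]
red 938 z 0.0108 mid [0.627  0.0667] size [0.075  0.0751] fit [0.62711094 0.06673677] 0.0005918104910432842
yellow 966 z 0.011 mid [0.4644 0.2101] size [0.0739 0.0751] fit [0.46416385 0.21050728] 0.0005890206964014011
flange 293 z 0.0146 mid [0.6016 0.2824] size [0.046  0.0459] fit [0.60201408 0.28285575] 0.0007107940277282193
cutter 438 z 0.0129 mid [ 0.654  -0.0777] size [0.0555 0.0558] fit [ 0.65405463 -0.07735538] 0.0003377351738284671
knob 363 z 0.0249 mid [ 0.6115 -0.2868] size [0.0427 0.0421] fit [ 0.61137984 -0.28694211] 0.0004848227575345476
collar 155 z 0.0169 mid [ 0.4435 -0.1662] size [0.0364 0.0362] fit [ 0.44344621 -0.16648411] 0.0005413080737960323
bigcollar 56 z 0.0169 mid [ 0.4565 -0.1671] size [0.0104 0.034 ] fit
stone 553 z 0.0171 mid [ 0.4646 -0.0126] size [0.0589 0.0573] fit [ 0.46508569 -0.01299358] 0.000735812613620013
pull 131 z 0.026 mid [ 0.5505 -0.0863] size [0.0263 0.0262] fit [ 0.54871032 -0.08677564] 0.002267060233325313
jar 2270 z 0.1438 mid [ 0.5156 -0.4158] size [0.0894 0.0937] fit [ 0.5126753  -0.41837311] 0.005914543231224545
pink 430 z 0.0127 mid [ 0.7431 -0.0067] size [0.0569 0.0564] fit [ 0.7432631  -0.00700236] 0.0002398585536777806
```

```bash
python3 - <<'E'
from h import *
f=np.load("top0.npz"); W=cloud("top",f["d"])
for v in range(190,320,15): print(v,[tuple(W[v,u].round(3)) for u in (2,15,30,45,75)])
print(W[60,30].round(3),W[380,60].round(3),W[100,30].round(3))
E
```

```text
190 [(np.float64(0.626), np.float64(0.502), np.float64(0.017)), (np.float64(0.628), np.float64(0.487), np.float64(-0.002)), (np.float64(0.626), np.float64(0.452), np.float64(0.004)), (np.float64(0.626), np.float64(0.422), np.float64(0.001)), (np.float64(0.625), np.float64(0.359), np.float64(-0.001))]
205 [(np.float64(0.594), np.float64(0.49), np.float64(0.035)), (np.float64(0.596), np.float64(0.485), np.float64(0.001)), (np.float64(0.595), np.float64(0.454), np.float64(-0.0)), (np.float64(0.595), np.float64(0.423), np.float64(-0.003)), (np.float64(0.594), np.float64(0.359), np.float64(-0.002))]
220 [(np.float64(0.563), np.float64(0.481), np.float64(0.048)), (np.float64(0.564), np.float64(0.478), np.float64(0.011)), (np.float64(0.563), np.float64(0.452), np.float64(0.002)), (np.float64(0.563), np.float64(0.423), np.float64(-0.003)), (np.float64(0.562), np.float64(0.359), np.float64(-0.002))]
235 [(np.float64(0.533), np.float64(0.478), np.float64(0.051)), (np.float64(0.532), np.float64(0.465), np.float64(0.03)), (np.float64(0.532), np.float64(0.453), np.float64(-0.0)), (np.float64(0.53
[... 962 characters left out ...]
oat64(0.35), np.float64(0.012))]
295 [(np.float64(0.415), np.float64(0.476), np.float64(0.051)), (np.float64(0.414), np.float64(0.451), np.float64(0.05)), (np.float64(0.414), np.float64(0.423), np.float64(0.047)), (np.float64(0.407), np.float64(0.419), np.float64(-0.0)), (np.float64(0.406), np.float64(0.357), np.float64(-0.001))]
310 [(np.float64(0.385), np.float64(0.478), np.float64(0.047)), (np.float64(0.384), np.float64(0.454), np.float64(0.044)), (np.float64(0.376), np.float64(0.451), np.float64(-0.001)), (np.float64(0.375), np.float64(0.421), np.float64(-0.004)), (np.float64(0.375), np.float64(0.356), np.float64(-0.001))]
[0.878 0.416 0.068] [ 0.233  0.385 -0.   ] [ 0.82   0.457 -0.001]
```

```bash
python3 -m pendant '[[[-17.9,-5.26,0],[0,0,-22.6],62],[[-17.9,-5.26,0],[0,0,-22.6],62],[[-17.9,-5.26,0],[0,0,-22.6],62],[[-17.9,-5.26,0],[0,0,-22.6],62],[[-17.9,-5.26,0],[0,0,-22.6],62],[[-17.9,-5.26,0],[0,0,-22.6],62],[[-17.9,-5.26,0],[0,0,-22.6],62],[[-17.9,-5.26,0],[0,0,-22.6],62],[[-17.9,-5.26,0],[0,0,-22.6],62],[[-17.9,-5.26,0],[0,0,-22.6],62],[[-17.9,-5.26,0],[0,0,-22.6],62],[[-17.9,-5.26,0],[0,0,-22.6],62]]' 60
python3 -m pendant '[[[0,0,4],[0,0,0],62],[[0,0,4],[0,0,0],62],[[0,0,4],[0,0,0],62],[[0,0,4],[0,0,0],62],[[0,0,4],[0,0,0],62]]'
python3 - <<'E'
from h import *
o=status.get_obs(); p,d=vision.capture("wrist"); print(o["clock"],o["tcp_pos"],R.from_quat(o["ee_rot"]).as_matrix().round(4))
W=cloud("wrist",d,o)
cv2.imwrite("pics/w1.png",p[:,:,::-1]); np.savez("w1.npz",p=p,W=W)
m=(abs(W[...,2]-.016)<.004)&(np.hypot(W[...,0]-.602,W[...,1]-.2827)<.035)
q=W[m]; print(len(q),(q.max(0)+q.min(0))/2,np.ptp(q,0),circ(q[:,:2],.024))
E
```

```text
clock: 1.1
tcp_pos: [0.6075, 0.2789, 0.2307]
ee_rot: [0.002, 1.0, -0.001, 0.001]
force: [-0.3, 0.1, 0.7]
opening: 0.0618
grasp_force: 0.0
clock: 1.52
tcp_pos: [0.6019, 0.2834, 0.13]
ee_rot: [0.0, 1.0, -0.0, -0.002]
force: [0.1, -0.0, 0.2]
opening: 0.062
grasp_force: 0.0
1.5167 [0.60189044 0.28341168 0.12998863] [[-1.0e+00  2.0e-04 -3.2e-03]
 [ 2.0e-04  1.0e+00 -7.0e-04]
 [ 3.2e-03 -7.0e-04 -1.0e+00]]
2156 [0.6024465  0.28382882 0.01532003] [0.04722352 0.04693496 0.00662354] (array([0.60249521, 0.28363465]), np.float64(0.00032563218257066536))
```

View pics/w1.png

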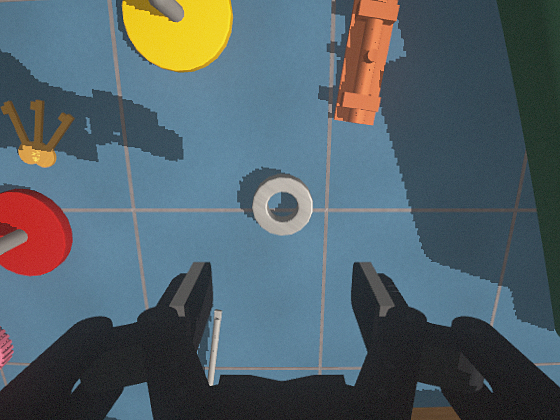

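The wrist view shows the steel flange centred at (283,206), between the jaws' planes. The wrist and top fits agree to about 1 mm. Now I'll grasp it.

```bash
python3 -m pendant '[[[0,0,2],[0,0,0],62],[[0,0,4],[0,0,0],62],[[0,0,4.8],[0,0,0],62],[[0,0,5.1],[0,0,0],62],[[0,0,5.1],[0,0,0],62],[[0,0,5.1],[0,0,0],40],[[0,0,5.1],[0,0,0],40],[[0,0,5.1],[0,0,0],40],[[0,0,5.1],[0,0,0],40],[[0,0,5.1],[0,0,0],40],[[0,0,5.1],[0,0,0],40],[[0,0,5.1],[0,0,0],40]]' 60
python3 -m pendant '[[[0,0,-1],[0,0,0],40],[[0,0,-2.5],[0,0,0],40],[[0,0,-4],[0,0,0],40],[[0,0,-4],[0,0,0],40]]'
```

```text
clock: 2.57
tcp_pos: [0.6054, 0.2843, 0.0074]
ee_rot: [0.0, 1.0, 0.001, 0.003]
force: [-1.0, -0.6, 7.2]
opening: 0.0446
grasp_force: 61.8
clock: 2.9
tcp_pos: [0.6086, 0.2852, 0.1132]
ee_rot: [0.0, 1.0, 0.002, 0.008]
force: [1.0, 0.7, -0.1]
opening: 0.045
grasp_force: 61.8
```

```bash
python3 - <<'E'
from h import *
o=status.get_obs(); p,d=vision.capture("wrist"); print(o)
p2,_=vision.capture("top")
cv2.imwrite("pics/w2.png",np.hstack([p[100:,130:430],p2[100:,0:300]])[:,:,::-1])
print(status.get_obs()["tcp_pos"],status.get_obs()["force"])
E
```

```text
{'clock': 2.9, 'joint_positions': array([ 2.72308447e-01,  7.20790816e-01,  1.41521875e+00,  3.43723008e-05,
        9.88365879e-01, -1.29832804e+00]), 'joint_vel': array([-0.00357433,  0.0642726 ,  0.0367563 , -0.000804  , -0.08769367,
       -0.00023388]), 'tau': array([ 3.52189243e-01, -4.62828755e+01, -1.16125426e+01, -2.29682028e-02,
        9.23385490e-01, -2.70313458e-04]), 'tcp_pos': array([0.60856441, 0.28519394, 0.11315155]), 'ee_rot': array([8.92458044e-05, 9.99962942e-01, 2.32986753e-03, 8.28723027e-03]), 'force': array([ 1.03168346,  0.70886928, -0.13907246]), 'moment': array([-0.00494334, -0.07156371,  0.02336691]), 'grasp_force': 61.79353058338165, 'opening': 0.045028293524454165}
[0.60458221 0.28392815 0.10718074] [-0.08397692 -0.19245231 -1.97579318]
```

View pics/w2.png

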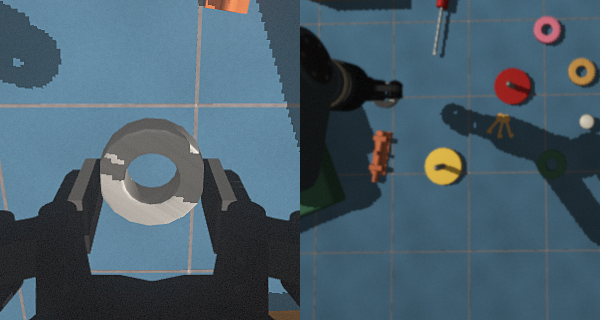

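The flange is held between the pads. I'll let it settle and measure its offset and tilt in the tool frame.

```bash
cat >> h.py <<'E'
def held(r,thick):
    """ring in the gripper: world centre, top plane normal, underside z"""
    o=status.get_obs(); p,d=vision.capture("wrist"); W=cloud("wrist",d,o)
    T=(W-o["tcp_pos"])@R.from_quat(o["ee_rot"]).as_matrix()
    sel=(np.hypot(T[...,0],T[...,1])<r+.010)&(T[...,2]>-.030)&(T[...,2]<.002)&(abs(T[...,1])<r-.001)
    q=W[sel]; zt=np.histogram(q[:,2],40); z0=zt[1][zt[0].argmax()]
    q=q[abs(q[:,2]-z0)<.004]
    A=np.c_[q[:,:2]-q[:,:2].mean(0),np.ones(len(q))]; c=np.linalg.lstsq(A,q[:,2],rcond=None)[0]
    q=q[abs(A@c-q[:,2])<.002]
    lo,hi=q.min(0),q.max(0)
    print("t",o["clock"],"tcp",o["tcp_pos"].round(4),"n",len(q),"slope deg",np.degrees(c[:2]).round(2),"mid",((lo+hi)/2).round(4),"size",(hi-lo).round(4),"under z",round(c[2]-thick,4),"open",o["opening"].round(4))
    print("offset from tcp",((lo+hi)/2-o["tcp_pos"])[:2].round(4)); return p,T
E
python3 -m pendant '[[[0,0,0],[0,0,0],40],[[0,0,0],[0,0,0],40]]'
python3 - <<'E'
from h import *
held(.024,.016)
E
```

```text
clock: 3.17
tcp_pos: [0.6014, 0.283, 0.1023]
ee_rot: [0.0, 1.0, -0.0, -0.002]
force: [-0.1, 0.0, -1.7]
opening: 0.045
grasp_force: 61.7Traceback (most recent call last):
  File "<stdin>", line 2, in <module>
  File "h.py", line 31, in held
    print("t",o["clock"],"tcp",o["tcp_pos"].round(4),"n",len(q),"slope deg",np.degrees(c[:2]).round(2),"mid",((lo+hi)/2).round(4),"size",(hi-lo).round(4),"under z",round(c[2]-thick,4),"open",o["opening"].round(4))
                                                                                                                                                                                               ^^^^^^^^^^^^^^^^^^
AttributeError: 'float' object has no attribute 'round'
```

```bash
sed -i 's/o\["opening"\].round(4)/round(o["opening"],4)/' h.py
python3 - <<'E'
from h import *
held(.024,.016)
E
```

```text
t 3.2167 tcp [0.6014 0.283  0.102 ] n 6327 slope deg [-0.01 -0.11] mid [0.5993 0.283  0.1107] size [0.0477 0.0459 0.004 ] under z 0.0947 open 0.0448
offset from tcp [-0.0021  0.0001]
```

Flat, with the part's underside 7 mm below the TCP. Next: carry it to the yellow spindle and lower it.

```bash
python3 -m pendant '[[[1.6,-0.9,0],[0,0,0],40],[[3.2,-1.7,0],[0,0,0],40],[[4.6,-2.5,0],[0,0,0],40],[[5.4,-2.91,0],[0,0,0],40],[[5.4,-2.91,0],[0,0,0],40],[[5.4,-2.91,0],[0,0,0],40],[[5.4,-2.91,0],[0,0,0],40]]'
python3 - <<'E'
from h import *
held(.024,.016)
E
python3 -m pendant '[[[0,0,1],[0,0,0],40],[[0,0,2],[0,0,0],40],[[0,0,2.8],[0,0,0],40],[[0,0,3.15],[0,0,0],40],[[0,0,3.3],[0,0,0],40],[[0,0,3.3],[0,0,0],40],[[0,0,3.3],[0,0,0],40],[[0,0,3.3],[0,0,0],40]]'
```

```text
clock: 3.85
tcp_pos: [0.469, 0.2109, 0.1036]
ee_rot: [0.0, 1.0, 0.0, 0.001]
force: [0.4, 0.6, -2.3]
opening: 0.0446
grasp_force: 61.8
t 3.85 tcp [0.469  0.2109 0.1036] n 6324 slope deg [ 0.28 -0.07] mid [0.4669 0.211  0.1122] size [0.0478 0.0458 0.0041] under z 0.0963 open 0.0446
offset from tcp [-0.0021  0.0001]
clock: 4.57
tcp_pos: [0.4689, 0.211, 0.0222]
ee_rot: [0.0, 1.0, 0.0, 0.001]
force: [0.7, -0.3, -2.2]
opening: 0.0445
grasp_force: 61.8
```

```bash
python3 -m pendant '[[[0,0,0],[0,0,0],40],[[0,0,0.05],[0,0,0],40],[[0,0,0.05],[0,0,0],40],[[0,0,0.05],[0,0,0],40]]'
python3 -m pendant '[[[0,0,0],[0,0,0],50],[[0,0,0],[0,0,0],62],[[0,0,0],[0,0,0],62],[[0,0,-1.5],[0,0,0],62],[[0,0,-3.2],[0,0,0],62],[[0,0,-3.2],[0,0,0],62],[[0,0,-3.2],[0,0,0],62]]'
python3 - <<'E'
from h import *
p,d=vision.capture("side"); q=p[240:360,250:410]; cv2.imwrite("pics/s1.png",cv2.resize(q,None,fx=3,fy=3)[:,:,::-1])
E
```

```text
clock: 4.9
tcp_pos: [0.4679, 0.2108, 0.0204]
ee_rot: [0.0, 1.0, 0.0, 0.0]
force: [0.5, 0.1, -2.1]
opening: 0.0443
grasp_force: 61.8
clock: 5.48
tcp_pos: [0.4697, 0.2112, 0.1023]
ee_rot: [0.0, 1.0, 0.001, 0.003]
force: [0.2, 0.8, -1.1]
opening: 0.062
grasp_force: 0.0
```

View pics/s1.png

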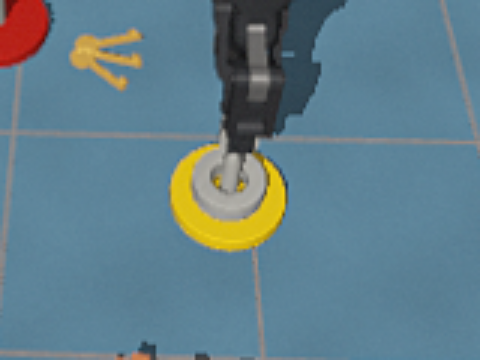

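The flange sits flat on the yellow base around the post (crop: ring at (230,182) with the post at its centre). Next is the stone.

```bash
python3 -m pendant '[[[0.05,-1.5,0],[0,0,0],73],[[0.05,-3,0],[0,0,0],73],[[0.05,-4.5,0],[0,0,0],73],[[0.05,-6,0],[0,0,0],73],[[0.05,-7.5,0],[0,0,0],73],[[0.05,-8.5,0],[0,0,0],73],[[0.05,-8.93,0],[0,0,0],73],[[0.05,-8.93,0],[0,0,0],73],[[0.05,-8.93,0],[0,0,0],73],[[0.05,-8.93,0],[0,0,0],73],[[0.05,-8.93,0],[0,0,0],73],[[0.05,-8.93,0],[0,0,0],73]]'
python3 - <<'E'
from h import *
o=status.get_obs(); p,d=vision.capture("wrist"); W=cloud("wrist",d,o)
m=(abs(W[...,2]-.018)<.004)&(np.hypot(W[...,0]-.465,W[...,1]+.013)<.04)
q=W[m]; print(o["tcp_pos"],len(q),(q.max(0)+q.min(0))/2,np.ptp(q,0))
E
```

```text
clock: 6.53
tcp_pos: [0.4662, -0.0111, 0.1]
ee_rot: [-0.001, 1.0, 0.0, -0.0]
force: [-0.4, 0.1, 0.3]
opening: 0.0734
grasp_force: 0.0
[ 0.46617998 -0.01108912  0.09995878] 4751 [ 0.46562002 -0.01336589  0.01732757] [0.05895805 0.05934202 0.00655489]
```

```bash
python3 -m pendant '[[[0,-0.05,1.2],[0,0,0],73],[[0,-0.05,2.4],[0,0,0],73],[[0,-0.05,3.3],[0,0,0],73],[[0,-0.05,3.7],[0,0,0],73],[[0,-0.05,3.8],[0,0,0],73],[[0,-0.05,3.8],[0,0,0],73],[[0,-0.05,3.8],[0,0,0],73],[[0,-0.05,3.8],[0,0,0],73]]'
python3 -m pendant '[[[0,0,0],[0,0,0],53],[[0,0,0],[0,0,0],53],[[0,0,0],[0,0,0],53],[[0,0,0],[0,0,0],53],[[0,0,0],[0,0,0],53],[[0,0,0],[0,0,0],53],[[0,0,0],[0,0,0],53]]' 60
python3 -m pendant '[[[0,0,-1],[0,0,0],53],[[0,0,-2.5],[0,0,0],53],[[0,0,-4],[0,0,0],53],[[0,0,-4.5],[0,0,0],53],[[0,0,-4.5],[0,0,0],53],[[0,0,-4.5],[0,0,0],53],[[0,0,-4.5],[0,0,0],53],[[0,0,-4.5],[0,0,0],53]]'
python3 - <<'E'
from h import *
held(.030,.018)
E
```

```text
clock: 7.25
tcp_pos: [0.4673, -0.0138, 0.0062]
ee_rot: [0.0, 1.0, -0.0, 0.001]
force: [-0.2, -0.1, -0.1]
opening: 0.0728
grasp_force: 0.0
clock: 7.83
tcp_pos: [0.4672, -0.0139, 0.007]
ee_rot: [-0.0, 1.0, -0.0, 0.001]
force: [-0.3, 0.2, 11.8]
opening: 0.0569
grasp_force: 61.0
clock: 8.5
tcp_pos: [0.4654, -0.0135, 0.1163]
ee_rot: [0.0, 1.0, 0.0, -0.002]
force: [-0.1, -0.9, -0.7]
opening: 0.0567
grasp_force: 64.7
t 8.5 tcp [ 0.4654 -0.0135  0.1163] n 11353 slope deg [ 0.06 -0.01] mid [ 0.4641 -0.0135  0.1273] size [0.0594 0.0578 0.004 ] under z 0.1094 open 0.0567
offset from tcp [-0.0013 -0.    ]
```

```bash
python3 -m pendant '[[[0,1.5,0],[0,0,0],53],[[0,3,0],[0,0,0],53],[[0,4.5,0],[0,0,0],53],[[0,6,0],[0,0,0],53],[[0,7.5,0],[0,0,0],53],[[0,8.5,0],[0,0,0],53],[[0,8.95,0],[0,0,0],53],[[0,8.95,0],[0,0,0],53],[[0,8.95,0],[0,0,0],53],[[0,8.95,0],[0,0,0],53],[[0,8.95,0],[0,0,0],53],[[0,8.95,0],[0,0,0],53]]'
python3 - <<'E'
from h import *
p,T=held(.030,.018); cv2.imwrite("pics/w3.png",p[:,:,::-1])
E
```

```text
clock: 9.55
tcp_pos: [0.4667, 0.2086, 0.1174]
ee_rot: [0.001, 1.0, -0.0, -0.0]
force: [-0.5, 0.5, -1.0]
opening: 0.0565
grasp_force: 64.7
t 9.55 tcp [0.4667 0.2086 0.1174] n 11311 slope deg [ 0.18 -0.04] mid [0.4657 0.2086 0.1284] size [0.0598 0.0578 0.0041] under z 0.1105 open 0.0565
offset from tcp [-0.001  0.   ]
```

View pics/w3.png

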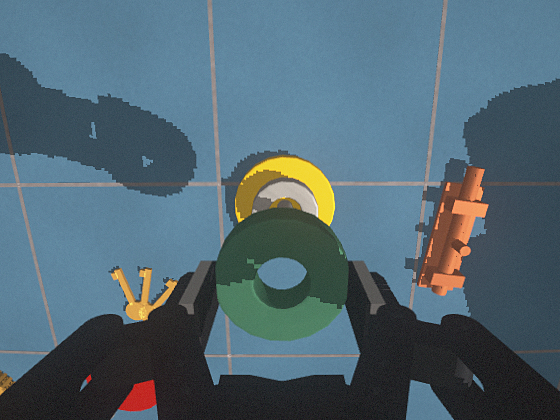

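The stone (hole at (283,273)) is lined up with the yellow spindle (centre column 285). Lowering and releasing.

```bash
python3 -m pendant '[[[0,0,1],[0,0,0],53],[[0,0,2],[0,0,0],53],[[0,0,2.8],[0,0,0],53],[[0,0,3.1],[0,0,0],53],[[0,0,3.25],[0,0,0],53],[[0,0,3.25],[0,0,0],53],[[0,0,3.25],[0,0,0],53],[[0,0,3.25],[0,0,0],53],[[0,0,3.25],[0,0,0],53],[[0,0,3.25],[0,0,0],53]]'
```

```text
clock: 10.43
tcp_pos: [0.4671, 0.2101, 0.0371]
ee_rot: [0.0, 1.0, 0.0, 0.001]
force: [0.9, 0.4, -0.6]
opening: 0.0566
grasp_force: 64.7
```

```bash
python3 -m pendant '[[[0,0,0.06],[0,0,0],53],[[0,0,0.06],[0,0,0],53],[[0,0,0.06],[0,0,0],53],[[0,0,0.06],[0,0,0],53],[[0,0,0.06],[0,0,0],62],[[0,0,0.06],[0,0,0],73],[[0,0,0.06],[0,0,0],73],[[0,0,-1.5],[0,0,0],73],[[0,0,-3],[0,0,0],73],[[0,0,-3],[0,0,0],73],[[0,0,-3],[0,0,0],73],[[0,0,-3],[0,0,0],73]]'
python3 -m pendant '[[[0.2,-1.5,0],[0,0,0],55],[[0.4,-3,0],[0,0,0],55],[[0.6,-4.5,0],[0,0,0],55],[[0.85,-6,0],[0,0,0],55],[[0.85,-7.5,0],[0,0,0],55],[[0.85,-9,0],[0,0,0],55],[[0.85,-10.5,0],[0,0,0],55],[[0.85,-12,0],[0,0,0],55],[[0.85,-13.5,0],[0,0,0],55],[[0.85,-14.5,0],[0,0,0],55],[[0.85,-15.07,0],[0,0,0],55],[[0.85,-15.07,0],[0,0,0],55]]'
python3 -m pendant '[[[0,0,0],[0,0,0],55],[[0,0,0],[0,0,0],55],[[0,0,0],[0,0,0],55]]'
python3 - <<'E'
from h import *
p,d=vision.capture("side"); a=cv2.resize(p[240:360,250:410],None,fx=2.5,fy=2.5)
o=status.get_obs(); p,d=vision.capture("wrist"); W=cloud("wrist",d,o)
m=(abs(W[...,2]-.018)<.004)&(np.hypot(W[...,0]-.4435,W[...,1]+.1665)<.026)
q=W[m]; print(o["tcp_pos"],len(q),(q.max(0)+q.min(0))/2,np.ptp(q,0))
cv2.imwrite("pics/c4.png",np.hstack([a,cv2.resize(p[:,80:480],(400,420))[:300]])[:,:,::-1])
E
```

```text
clock: 11.43
tcp_pos: [0.4661, 0.2099, 0.1112]
ee_rot: [0.0, 1.0, -0.0, -0.0]
force: [0.3, -0.3, 0.7]
opening: 0.0725
grasp_force: 0.0
clock: 12.43
tcp_pos: [0.4452, -0.1699, 0.1101]
ee_rot: [0.002, 1.0, -0.0, -0.0]
force: [0.7, -0.5, 0.3]
opening: 0.0552
grasp_force: 0.0
clock: 12.68
tcp_pos: [0.4443, -0.165, 0.1108]
ee_rot: [-0.001, 1.0, 0.001, -0.001]
force: [0.7, -0.1, 0.4]
opening: 0.055
grasp_force: 0.0
[ 0.44459827 -0.16513356  0.11095353] 1288 [ 0.4448053  -0.1678748   0.01720491] [0.03741546 0.03687756 0.00625569]
```

View pics/c4.png

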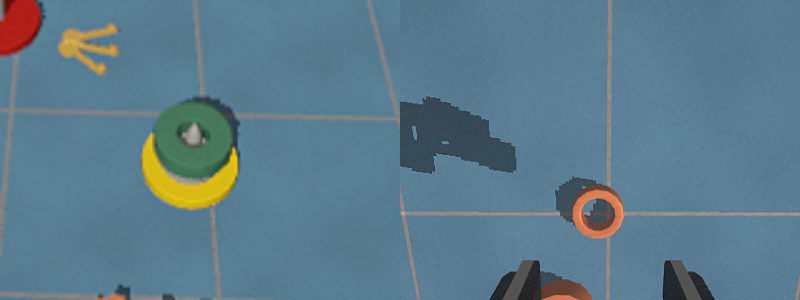

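The green stone lies flat over the flange with the post tip showing at (193,132), and the small collar is at (598,211) with the jaws on either side. Grasping the collar.

```bash
python3 -m pendant '[[[0,-0.04,1.2],[0,0,0],55],[[0,-0.04,2.4],[0,0,0],55],[[0,-0.04,3.5],[0,0,0],55],[[0,-0.04,4.1],[0,0,0],55],[[0,-0.04,4.25],[0,0,0],55],[[0,-0.04,4.25],[0,0,0],55],[[0,-0.04,4.25],[0,0,0],55],[[0,-0.04,4.25],[0,0,0],55]]'
python3 -m pendant '[[[0,0,0],[0,0,0],32],[[0,0,0],[0,0,0],32],[[0,0,0],[0,0,0],32],[[0,0,0],[0,0,0],32],[[0,0,0],[0,0,0],32],[[0,0,0],[0,0,0],32],[[0,0,0],[0,0,0],32]]' 60
python3 -m pendant '[[[0,0,-1],[0,0,0],32],[[0,0,-2.5],[0,0,0],32],[[0,0,-4],[0,0,0],32],[[0,0,-4.5],[0,0,0],32],[[0,0,-4.5],[0,0,0],32],[[0,0,-4.5],[0,0,0],32],[[0,0,-4.5],[0,0,0],32],[[0,0,-4.5],[0,0,0],32]]'
python3 - <<'E'
from h import *
held(.019,.018)
E
```

```text
clock: 13.45
tcp_pos: [0.4459, -0.1679, 0.0061]
ee_rot: [-0.0, 1.0, -0.001, 0.001]
force: [-0.2, -0.6, -0.8]
opening: 0.0548
grasp_force: 0.0
clock: 14.03
tcp_pos: [0.4459, -0.1681, 0.0068]
ee_rot: [-0.0, 1.0, -0.001, 0.001]
force: [-0.1, 2.1, 7.8]
opening: 0.0349
grasp_force: 58.9
clock: 14.7
tcp_pos: [0.4441, -0.1672, 0.1163]
ee_rot: [0.0, 1.0, 0.001, -0.001]
force: [-0.0, 0.4, -1.1]
opening: 0.0354
grasp_force: 60.4
t 14.7 tcp [ 0.4441 -0.1672  0.1163] n 3346 slope deg [ 0.02 -0.06] mid [ 0.4436 -0.1671  0.1273] size [0.038  0.0358 0.004 ] under z 0.1093 open 0.0354
offset from tcp [-0.0005  0.0001]
```

```bash
python3 -m pendant '[[[-1,1.2,0],[0,0,0],32],[[-2,2.5,0],[0,0,0],32],[[-3,3.8,0],[0,0,0],32],[[-4,5.1,0],[0,0,0],32],[[-5,6.4,0],[0,0,0],32],[[-6,7.7,0],[0,0,0],32],[[-7,8.9,0],[0,0,0],32],[[-7.36,9.37,0],[0,0,0],32],[[-7.36,9.37,0],[0,0,0],32],[[-7.36,9.37,0],[0,0,0],32],[[-7.36,9.37,0],[0,0,0],32],[[-7.36,9.37,0],[0,0,0],32]]'
python3 -m pendant '[[[0,0,0],[0,0,0],32],[[0,0,0],[0,0,0],32],[[0,0,0],[0,0,0],32]]'
python3 - <<'E'
from h import *
p,T=held(.019,.018)
o=status.get_obs(); p,d=vision.capture("wrist"); W=cloud("wrist",d,o)
m=(abs(W[...,2]-.0115)<.004)&(np.hypot(W[...,0]-.627,W[...,1]-.067)<.045)
q=W[m]; print(len(q),q.min(0),q.max(0))
E
```

```text
clock: 15.75
tcp_pos: [0.6278, 0.0653, 0.1166]
ee_rot: [0.001, 1.0, -0.0, -0.002]
force: [-1.2, 0.3, -0.8]
opening: 0.0351
grasp_force: 60.4
clock: 16.0
tcp_pos: [0.629, 0.0655, 0.1177]
ee_rot: [0.001, 1.0, -0.0, -0.0]
force: [0.1, 0.3, -0.5]
opening: 0.0351
grasp_force: 60.4
t 16.0 tcp [0.629  0.0655 0.1177] n 3339 slope deg [ 0.19 -0.02] mid [0.6283 0.0656 0.1286] size [0.038  0.0358 0.004 ] under z 0.1106 open 0.0351
offset from tcp [-0.0007  0.0001]
6131 [0.5912645  0.02890821 0.00750754] [0.65683099 0.10403193 0.01523542]
```

```bash
python3 -m pendant '[[[0,0.04,1],[0,0,0],32],[[0,0.04,2],[0,0,0],32],[[0,0.04,3],[0,0,0],32],[[0,0.04,3.6],[0,0,0],32],[[0,0.04,3.85],[0,0,0],32],[[0,0.04,3.9],[0,0,0],32],[[0,0.04,3.9],[0,0,0],32],[[0,0.04,3.9],[0,0,0],32],[[0,0.04,3.9],[0,0,0],32],[[0,0.04,3.9],[0,0,0],32]]'
```

```text
clock: 16.93
tcp_pos: [0.63, 0.0674, 0.021]
ee_rot: [0.0, 1.0, -0.0, 0.001]
force: [0.3, 0.3, -2.0]
opening: 0.0354
grasp_force: 60.4
```

```bash
python3 -m pendant '[[[0,0,0.06],[0,0,0],32],[[0,0,0.06],[0,0,0],32],[[0,0,0.06],[0,0,0],32],[[0,0,0.06],[0,0,0],32],[[0,0,0.06],[0,0,0],42],[[0,0,0.06],[0,0,0],52],[[0,0,0.06],[0,0,0],52],[[0,0,-1.5],[0,0,0],52],[[0,0,-3],[0,0,0],52],[[0,0,-3.3],[0,0,0],52],[[0,0,-3.3],[0,0,0],52],[[0,0,-3.3],[0,0,0],52]]'
python3 -m pendant '[[[-0.3,-1.5,0],[0,0,0],67],[[-0.6,-3,0],[0,0,0],67],[[-0.8,-4.5,0],[0,0,0],67],[[-1,-5.5,0],[0,0,0],67],[[-1,-5.8,0],[0,0,0],67],[[-1,-5.8,0],[0,0,0],67],[[-1,-5.8,0],[0,0,0],67],[[-1,-5.8,0],[0,0,0],67],[[-1,-5.8,0],[0,0,0],67],[[-1,-5.8,0],[0,0,0],67]]'
python3 - <<'E'
from h import *
p,d=vision.capture("side"); a=cv2.resize(p[200:280,190:310],None,fx=3.3,fy=3.3)
o=status.get_obs(); p,d=vision.capture("wrist"); W=cloud("wrist",d,o)
m=(abs(W[...,2]-.0135)<.0045)&(np.hypot(W[...,0]-.654,W[...,1]+.0775)<.036)
q=W[m]; print(o["tcp_pos"],len(q),(q.max(0)+q.min(0))/2,np.ptp(q,0))
cv2.imwrite("pics/c5.png",np.hstack([a,cv2.resize(p[:,80:480],(400,420))[:a.shape[0]]])[:,:,::-1])
E
```

```text
clock: 17.93
tcp_pos: [0.6292, 0.0674, 0.1029]
ee_rot: [0.0, 1.0, -0.0, 0.0]
force: [0.5, -0.9, -0.6]
opening: 0.0521
grasp_force: 0.0
clock: 18.77
tcp_pos: [0.6538, -0.0758, 0.1024]
ee_rot: [-0.001, 1.0, 0.0, -0.0]
force: [-0.3, 0.2, -0.3]
opening: 0.0669
grasp_force: 0.0
[ 0.65400959 -0.07605024  0.10255621] 3907 [ 0.65586654 -0.07776982  0.01273394] [0.0571615 0.0569151 0.0074499]
```

View pics/c5.png

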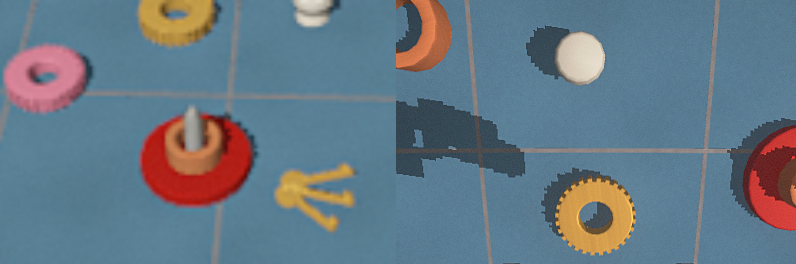

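The copper collar sits flat on the red base around the post (195,150). The gold cutter is at (595,216). Grasping it.

```bash
python3 -m pendant '[[[-0.06,-0.05,1.2],[0,0,0],67],[[-0.06,-0.05,2.4],[0,0,0],67],[[-0.06,-0.05,3.3],[0,0,0],67],[[-0.06,-0.05,3.8],[0,0,0],67],[[-0.06,-0.05,4],[0,0,0],67],[[-0.06,-0.05,4],[0,0,0],67],[[-0.06,-0.05,4],[0,0,0],67],[[-0.06,-0.05,4],[0,0,0],67],[[-0.06,-0.05,4],[0,0,0],67]]'
python3 -m pendant '[[[0,0,0],[0,0,0],47],[[0,0,0],[0,0,0],47],[[0,0,0],[0,0,0],47],[[0,0,0],[0,0,0],47],[[0,0,0],[0,0,0],47],[[0,0,0],[0,0,0],47],[[0,0,0],[0,0,0],47]]' 60
python3 -m pendant '[[[0,0,-1],[0,0,0],47],[[0,0,-2.5],[0,0,0],47],[[0,0,-4],[0,0,0],47],[[0,0,-4.5],[0,0,0],47],[[0,0,-4.5],[0,0,0],47],[[0,0,-4.5],[0,0,0],47],[[0,0,-4.5],[0,0,0],47],[[0,0,-4.5],[0,0,0],47]]'
python3 - <<'E'
from h import *
held(.027,.014)
E
```

```text
clock: 19.62
tcp_pos: [0.6569, -0.0792, 0.0042]
ee_rot: [0.0, 1.0, -0.0, 0.001]
force: [0.4, -1.7, 0.3]
opening: 0.0667
grasp_force: 0.0
clock: 20.2
tcp_pos: [0.6566, -0.0788, 0.0048]
ee_rot: [0.0, 1.0, -0.0, 0.001]
force: [-1.3, 1.7, 6.9]
opening: 0.0504
grasp_force: 60.9
clock: 20.87
tcp_pos: [0.6538, -0.0784, 0.1123]
ee_rot: [0.0, 1.0, 0.001, -0.003]
force: [0.3, -0.6, -1.8]
opening: 0.0509
grasp_force: 63.3
t 20.8667 tcp [ 0.6538 -0.0784  0.1123] n 9197 slope deg [-0.12  0.03] mid [ 0.6535 -0.0783  0.1215] size [0.0578 0.0518 0.004 ] under z 0.1075 open 0.0509
offset from tcp [-0.0002  0.    ]
```

```bash
python3 -m pendant '[[[0.3,1.2,0],[0,0,0],47],[[0.5,2.5,0],[0,0,0],47],[[0.8,3.8,0],[0,0,0],47],[[1,5,0],[0,0,0],47],[[1.03,5.6,0],[0,0,0],47],[[1.03,5.82,0],[0,0,0],47],[[1.03,5.82,0],[0,0,0],47],[[1.03,5.82,0],[0,0,0],47],[[1.03,5.82,0],[0,0,0],47],[[1.03,5.82,0],[0,0,0],47],[[1.03,5.82,0],[0,0,0],47],[[1.03,5.82,0],[0,0,0],47]]'
python3 - <<'E'
from h import *
held(.027,.014)
E
python3 -m pendant '[[[0,0,0.8],[0,0,0],47],[[0,0,1.6],[0,0,0],47],[[0,0,2.4],[0,0,0],47],[[0,0,2.8],[0,0,0],47],[[0,0,3],[0,0,0],47],[[0,0,3.05],[0,0,0],47],[[0,0,3.05],[0,0,0],47],[[0,0,3.05],[0,0,0],47],[[0,0,3.05],[0,0,0],47],[[0,0,3.05],[0,0,0],47],[[0,0,3.05],[0,0,0],47]]'
```

```text
clock: 21.92
tcp_pos: [0.6303, 0.0656, 0.1151]
ee_rot: [0.001, 1.0, -0.0, 0.0]
force: [-0.5, 0.2, -3.1]
opening: 0.0506
grasp_force: 63.4
t 21.9167 tcp [0.6303 0.0656 0.1151] n 9206 slope deg [ 0.18 -0.04] mid [0.6299 0.0656 0.1243] size [0.0577 0.0518 0.0041] under z 0.1103 open 0.0506
offset from tcp [-0.0004  0.0001]
clock: 22.88
tcp_pos: [0.6305, 0.0667, 0.0396]
ee_rot: [0.0, 1.0, -0.0, 0.001]
force: [-0.1, 0.3, -2.1]
opening: 0.0505
grasp_force: 63.4
```

```bash
python3 -m pendant '[[[0.04,0,0.1],[0,0,0],47],[[0.04,0,0.17],[0,0,0],47],[[0.04,0,0.17],[0,0,0],47],[[0.04,0,0.17],[0,0,0],47],[[0.04,0,0.17],[0,0,0],47]]'
python3 -m pendant '[[[0,0,0],[0,0,0],57],[[0,0,0],[0,0,0],67],[[0,0,0],[0,0,0],67],[[0,0,-1.5],[0,0,0],67],[[0,0,-3],[0,0,0],67],[[0,0,-3],[0,0,0],67],[[0,0,-3],[0,0,0],67]]'
python3 -m pendant '[[[0.1,-1.5,0],[0,0,0],58],[[0.2,-3,0],[0,0,0],58],[[0.3,-4.5,0],[0,0,0],58],[[0.4,-6,0],[0,0,0],58],[[0.5,-7.5,0],[0,0,0],58],[[0.6,-9,0],[0,0,0],58],[[0.66,-10.5,0],[0,0,0],58],[[0.66,-12,0],[0,0,0],58],[[0.66,-13.3,0],[0,0,0],58],[[0.66,-14,0],[0,0,0],58],[[0.66,-14.15,0],[0,0,0],58],[[0.66,-14.15,0],[0,0,0],58]]'
python3 -m pendant '[[[0,0,0],[0,0,0],58],[[0,0,0],[0,0,0],58],[[0,0,0],[0,0,0],58],[[0,0,0],[0,0,0],58]]'
python3 - <<'E'
from h import *
p,d=vision.capture("side"); a=cv2.resize(p[200:280,190:310],None,fx=3.3,fy=3.3)
o=status.get_obs(); p,d=vision.capture("wrist"); W=cloud("wrist",d,o)
m=(abs(W[...,2]-.0255)<.0045)&(np.hypot(W[...,0]-.6114,W[...,1]+.287)<.03)
q=W[m]; print(o["tcp_pos"],len(q),(q.max(0)+q.min(0))/2,np.ptp(q,0))
cv2.imwrite("pics/c6.png",np.hstack([a,cv2.resize(p[:,80:480],(400,420))[:a.shape[0]]])[:,:,::-1])
E
```

```text
clock: 23.3
tcp_pos: [0.6289, 0.0667, 0.0349]
ee_rot: [0.0, 1.0, 0.0, -0.0]
force: [-1.7, 0.8, 2.2]
opening: 0.0503
grasp_force: 63.9
clock: 23.88
tcp_pos: [0.6313, 0.0665, 0.1122]
ee_rot: [0.0, 1.0, -0.0, 0.003]
force: [-0.1, -0.4, 0.2]
opening: 0.0673
grasp_force: 0.0
clock: 24.88
tcp_pos: [0.6117, -0.2873, 0.1084]
ee_rot: [0.001, 1.0, 0.001, -0.001]
force: [0.2, 0.4, 0.5]
opening: 0.0581
grasp_force: 0.0
clock: 25.22
tcp_pos: [0.6126, -0.2852, 0.1096]
ee_rot: [-0.001, 1.0, 0.0, -0.0]
force: [0.5, -0.2, -0.1]
opening: 0.0578
grasp_force: 0.0
[ 0.61266253 -0.28556065  0.10970067] 3059 [ 0.61229499 -0.28862376  0.02475765] [0.04505949 0.04509461 0.00739296]
```

View pics/c6.png

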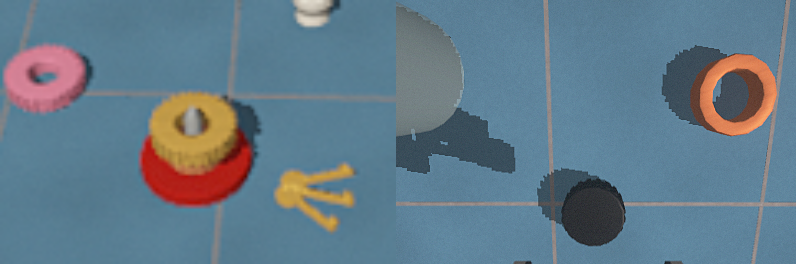

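The cutter is flat on the collar with the post centred at (192,122). The knob is at (593,212), clear of the jar. Grasping the knob.

```bash
python3 -m pendant '[[[0,-0.08,1.2],[0,0,0],58],[[0,-0.08,2.4],[0,0,0],58],[[0,-0.08,3.3],[0,0,0],58],[[0,-0.08,3.9],[0,0,0],58],[[0,-0.08,4.1],[0,0,0],58],[[0,-0.08,4.1],[0,0,0],58],[[0,-0.08,4.1],[0,0,0],58],[[0,-0.08,4.1],[0,0,0],58],[[0,-0.08,4.1],[0,0,0],58]]'
python3 -m pendant '[[[0,0,0],[0,0,0],38],[[0,0,0],[0,0,0],38],[[0,0,0],[0,0,0],38],[[0,0,0],[0,0,0],38],[[0,0,0],[0,0,0],38],[[0,0,0],[0,0,0],38],[[0,0,0],[0,0,0],38]]' 50
python3 -m pendant '[[[0,0,-1],[0,0,0],38],[[0,0,-2.5],[0,0,0],38],[[0,0,-4],[0,0,0],38],[[0,0,-4.5],[0,0,0],38],[[0,0,-4.5],[0,0,0],38],[[0,0,-4.5],[0,0,0],38],[[0,0,-4.5],[0,0,0],38],[[0,0,-4.5],[0,0,0],38]]'
python3 - <<'E'
from h import *
held(.022,.026)
E
```

```text
clock: 26.07
tcp_pos: [0.6135, -0.2898, 0.0088]
ee_rot: [0.0, 1.0, -0.001, 0.001]
force: [-0.4, 0.5, 0.1]
opening: 0.0579
grasp_force: 0.0
clock: 26.65
tcp_pos: [0.6133, -0.2897, 0.0089]
ee_rot: [0.0, 1.0, -0.001, 0.001]
force: [-1.1, 1.5, 6.1]
opening: 0.0422
grasp_force: 50.8
clock: 27.32
tcp_pos: [0.6108, -0.2881, 0.1169]
ee_rot: [0.0, 1.0, 0.001, -0.002]
force: [-0.0, 0.6, -1.0]
opening: 0.0419
grasp_force: 50.9
t 27.3167 tcp [ 0.6108 -0.2881  0.1169] n 7731 slope deg [0.83 0.15] mid [ 0.6097 -0.2881  0.1341] size [0.0447 0.042  0.0043] under z 0.1082 open 0.0419
offset from tcp [-0.0011 -0.0001]
```

```bash
python3 -m pendant '[[[-0.1,1.4,0],[0,0,0],38],[[-0.2,2.8,0],[0,0,0],38],[[-0.3,4.2,0],[0,0,0],38],[[-0.4,5.6,0],[0,0,0],38],[[-0.5,7,0],[0,0,0],38],[[-0.6,8.4,0],[0,0,0],38],[[-0.7,9.8,0],[0,0,0],38],[[-0.7,11.2,0],[0,0,0],38],[[-0.7,12.6,0],[0,0,0],38],[[-0.7,13.6,0],[0,0,0],38],[[-0.7,14.24,0],[0,0,0],38],[[-0.7,14.24,0],[0,0,0],38]]'
python3 -m pendant '[[[0,0,0],[0,0,0],38],[[0,0,0],[0,0,0],38],[[0,0,0],[0,0,0],38],[[0,0,0],[0,0,0],38],[[0,0,0],[0,0,0],38],[[0,0,0],[0,0,0],38]]'
python3 - <<'E'
from h import *
held(.022,.026)
E
```

```text
clock: 28.37
tcp_pos: [0.6285, 0.0709, 0.1178]
ee_rot: [-0.002, 1.0, 0.001, -0.002]
force: [-0.3, -0.7, -0.6]
opening: 0.0423
grasp_force: 51.0
clock: 28.87
tcp_pos: [0.6301, 0.066, 0.1196]
ee_rot: [0.001, 1.0, -0.0, -0.0]
force: [-0.0, -0.3, -1.6]
opening: 0.0418
grasp_force: 51.0
t 28.8667 tcp [0.6301 0.066  0.1196] n 7710 slope deg [1.06 0.02] mid [0.6296 0.066  0.1367] size [0.0443 0.042  0.0044] under z 0.1109 open 0.0418
offset from tcp [-0.0005 -0.    ]
```

```bash
python3 -m pendant '[[[0,0,0.7],[0,0,0],38],[[0,0,1.4],[0,0,0],38],[[0,0,2],[0,0,0],38],[[0,0,2.4],[0,0,0],38],[[0,0,2.55],[0,0,0],38],[[0,0,2.6],[0,0,0],38],[[0,0,2.6],[0,0,0],38],[[0,0,2.6],[0,0,0],38],[[0,0,2.6],[0,0,0],38],[[0,0,2.6],[0,0,0],38],[[0,0,2.6],[0,0,0],38],[[0,0,2.6],[0,0,0],38]]'
```

```text
clock: 29.92
tcp_pos: [0.6302, 0.0669, 0.055]
ee_rot: [0.0, 1.0, -0.0, 0.0]
force: [-0.4, -0.7, -0.6]
opening: 0.0421
grasp_force: 51.0
```

```bash
python3 -m pendant '[[[0.02,0,0.06],[0,0,0],38],[[0.02,0,0.09],[0,0,0],38],[[0.02,0,0.09],[0,0,0],38],[[0.02,0,0.09],[0,0,0],38],[[0.02,0,0.09],[0,0,0],38]]'
python3 -m pendant '[[[0,0,0],[0,0,0],48],[[0,0,0],[0,0,0],58],[[0,0,0],[0,0,0],58],[[0,0,-1.5],[0,0,0],58],[[0,0,-3],[0,0,0],58],[[0,0,-4],[0,0,0],58],[[2,-1,-4],[0,0,0],58],[[4,-2,-4],[0,0,0],58],[[6,-3,-4],[0,0,0],58],[[6,-3,-4],[0,0,0],58],[[6,-3,-4],[0,0,0],58]]'
python3 - <<'E'
from h import *
p,d=vision.capture("side"); a=cv2.resize(p[180:340,180:380],(400,320))
p,d=vision.capture("top"); b=cv2.resize(p[150:310,80:280],(400,320))
cv2.imwrite("pics/c7.png",np.hstack([a,b])[:,:,::-1])
W=cloud("top",d)
for n,x,y,h,r in (("knob",.627,.067,70,22),("stone",.4644,.2103,46,30)):
    q=W[(abs(W[...,2]-h/1e3)<.004)&(np.hypot(W[...,0]-x,W[...,1]-y)<.045)]
    if len(q)>20:
        c=np.linalg.lstsq(np.c_[q[:,:2]-q[:,:2].mean(0),np.ones(len(q))],q[:,2],rcond=None)[0]
        print(n,len(q),c,((q.min(0)+q.max(0))/2).round(4),np.ptp(q,0))
E
```

```text
clock: 30.33
tcp_pos: [0.6296, 0.0669, 0.0528]
ee_rot: [0.0, 1.0, -0.0, 0.0]
force: [-1.6, 0.5, 5.4]
opening: 0.042
grasp_force: 51.4
clock: 31.25
tcp_pos: [0.4692, -0.008, 0.151]
ee_rot: [0.001, 1.0, 0.001, -0.007]
force: [-1.3, 0.0, -0.5]
opening: 0.0582
grasp_force: 0.0
knob 381 [-0.00368697  0.0009377   0.06876436] [0.627  0.0672 0.0698] [0.0430196  0.04098597 0.00743261]
stone 534 [ 0.00107875 -0.00044194  0.04499692] [0.4641 0.2112 0.0457] [0.05740616 0.05663292 0.00735177]
```

View pics/c7.png

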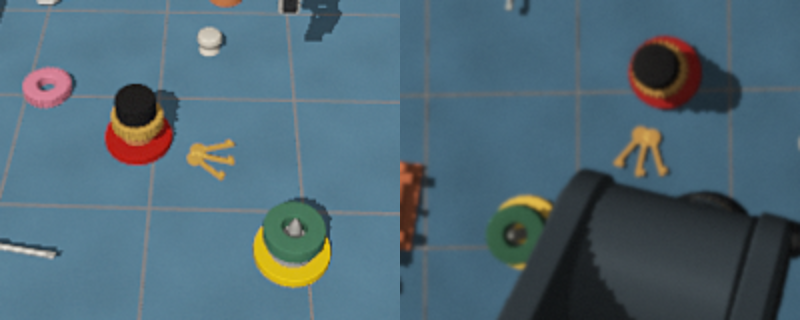

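Both stacks are at full height (knob top about 69–70 mm, stone top about 45–46 mm) and level to within 0.3°. The red stack is at (137,125) and the yellow at (294,240). The pull is upright at (210,40). Handing in.

```bash
python3 -m pendant '[[[0,0,0],[0,0,0],58],[[0,0,0],[0,0,0],58],[[0,0,0],[0,0,0],58],[[0,0,0],[0,0,0],58]]'; python3 -c "
from cell import ctrl
print(ctrl.job_done())"
```

```text
clock: 31.68
tcp_pos: [0.4807, -0.0078, 0.1522]
ee_rot: [-0.0, 1.0, -0.0, 0.0]
force: [-0.6, 0.0, -0.5]
opening: 0.058
grasp_force: 0.0
the job is handed in; nothing more can be done
None
```

Both spindles are loaded as asked and the job was handed in at 31.7 s: red has collar, cutter and knob, and yellow has flange and stone; both measured fully down and flat, and I did not touch the jar or the pull.

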